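Make up two label printer changeover kits

ROBOT

A 6-joint arm with a two-finger parallel gripper is mounted at the origin on the work surface. World frame = base frame: x ahead of the robot, y to its left, z up, the work surface at z = 0. Lengths are in mm, angles in rad, forces in N, time in s.
With the tool pointing down it reaches from about 350 to 775 mm from the base axis. Payload 7.3 kg.
Tool frame: the origin (TCP) lies at the very end of the fingers, on their centre line; the grasp point (between the pads) lies 19 mm behind it; z points along the fingers, y is the line along which they close (so a half turn about z gives the same grasp; the last joint's range is limited). The gripper opens to 92 mm and grips with 3 to 60 N. Pads are 19 mm wide; open, the fingers measure 130 mm over their backs; the gripper's body (75 mm by 190 mm) begins 47 mm behind the grasp point.
Start: joints at [-1.368, 0.342, 1.524, -0, 1.275, -0.146], TCP at [179.452, -493.398, 226.741] pointing down, gripper open.
Joint ranges: [-2.53, 2.53], [-0.77, 2.02], [0.04, 2.7], [-1, 4.14], [0.28, 2.66], [-3.11, 3.11]. Speed limits (rad/s): [2.57, 2.57, 3.14, 3.14, 3.14, 3.14].

INTERFACE

Orientations are given as [roll, pitch, yaw] about the fixed x, y, z axes, in that order (R = Rz(yaw) Ry(pitch) Rx(roll)).
In Python, from plant import get_obs, vision, workorder gives the robot as it stands.
- The arm moves only by the shell command python3 -m pendant 'ROWS' [OPENING]. ROWS is a JSON object of lists of equal length, an entry for each row: "dp": the shift along the tool's x, y, z in m, a list of three; "rotation": the turn, a rotation vector about the tool's x, y, z in rad, a list of three. A call has 1 to 8 rows; each row is the pose to reach, as a shift and turn from the pose commanded when the call began, along the tool's axes at that moment; what a row does not reach only later rows make up. A row lasts 1/8 s, in which the tool goes at most 62.5 mm and 10.7 degrees, less where a joint would pass 70% of its speed; a pose out of reach is approached as far as the arm can. A call with a gripper value outside its range is refused whole. OPENING is the finger opening in m, from 0 to 0.0918, set as the call begins (- or left out, the last holds). The fingers move at their own pace and stop on an object; the grip force is fixed at half the most. Time passes only in rows, so rows that repeat a pose let the fingers close. It gives the time, the measured TCP pose, the force, the opening and the grip force at its end, in the units of the state.
- get_obs(): the state, without advancing time (a new reading comes with each control period).
- vision.capture(name): name is "scene" or "top"; returns a dict with "pixels" (400x640x3 uint8, red, green, blue), "vfov" (degrees; the focal length in pixels is half the picture's height over the tangent of half this angle, whatever the lens; pixels are square), "cx", "cy" (the principal point, pixels), "dist" ([k1, k2, p1, p2, k3] as OpenCV has them; the pictures are not rectified), "pose" (4x4, takes a point from camera to world coordinates). Camera axes: x right, y up, looking along -z (the intrinsics and any distortion apply to the point x, -y, -z); pixel columns grow to the right and rows downward; lengths in mm; the calibration is good to about 2 mm. A picture is of the moment at which its call begins. There is no depth.
- workorder.close_job(): hands the job in; it is judged then, once.
The state is a dict: "time": time; "joint_positions": joint angles; "dq": joint speeds; "tau": joint torques, N m; "tool_pos": TCP position; "tcp_rot": TCP orientation; "contact_force": force on the tool from outside, world axes, zero at the start; "moment": the same for the moment, N m; "grip_width": finger opening in mm; "finger_force": force on a finger pad.
Only numpy, scipy, OpenCV 4.12 (cv2) and the standard library are available. Lean on these libraries where they do the work, as an engineer would, in place of code of your own. Each camera call takes 0.05 s, during which the arm holds its last target. There are 200 camera calls.

TASK

Make up the kits for the next two label printers. In the three-bay tray stand the large label roll in the large bay, the tall ribbon in the middle bay and the empty core in the small end bay; in the two-bay tray stand the small label roll in the larger bay and the short ribbon in the smaller bay. Leave everything upright on the tray floors, and do not shift the cleaner bottle or the tape roll that stand among the stock.

Things in the scene. Friction and masses are not known exactly. Their poses are not given: they have to be found in the camera images.
- large_label_roll: Large roll of labels, 66 mm diameter, 80 mm tall, yellowish paper wound on a wide (40 mm) brown card core, the biggest roll. Rigid, about 160 g. Stands on end on the bench; origin at the centre of its underside, z up along its axis.
- small_label_roll: Small roll of labels, 50 mm diameter, 50 mm tall, yellowish paper on a 26 mm brown card core. Rigid, about 70 g. Stands on end on the bench; origin at the centre of its underside, z up along its axis.
- tall_ribbon: Tall roll of black printer ribbon, 44 mm diameter, 80 mm tall, on a 26 mm card core. Rigid, about 130 g. Stands on end on the bench; origin at the centre of its underside, z up along its axis.
- short_ribbon: Short, thin roll of black printer ribbon, 34 mm diameter, 55 mm tall, on a 20 mm card core. Rigid, about 60 g. Stands on end on the bench; origin at the centre of its underside, z up along its axis.
- empty_core: Empty brown cardboard core (bare tube), 30 mm diameter, 80 mm tall. Rigid, about 30 g. Stands on end on the bench; origin at the centre of its underside, z up along its axis.
- three_bay_tray: Longer grey open kit tray, fixed to the bench, 92 mm (its x) by 220 mm (its y), walls 14 mm high and 4 mm thick, floor 4 mm thick. Origin at the centre of its underside. Three bays in a row along y, each 84 mm clear in x and centred on x = 0: large bay 88 mm clear in y, centre y = -62 mm; middle bay 64 mm, centre y = +18 mm; small end bay 52 mm, centre y = +80 mm.
- two_bay_tray: Shorter grey open kit tray, fixed to the bench, 92 mm (its x) by 140 mm (its y), walls 14 mm high and 4 mm thick, floor 4 mm thick. Origin at the centre of its underside. Two bays in a row along y, each 84 mm clear in x and centred on x = 0: larger bay 72 mm clear in y, centre y = -30 mm; smaller bay 56 mm, centre y = +38 mm.
- cleaner_bottle: Bystander: white plastic bottle with a blue cap, 46 mm diameter, 120 mm tall, loose, standing among the stock. Origin at the centre of its underside.
- tape_roll: Bystander: low roll of brown parcel tape with a wide hole, 72 mm diameter, 25 mm tall, loose, lying flat among the stock. Origin at the centre of its underside.
Mind the look-alikes: they are no part of the job. What is shaped like the short_ribbon but turquoise is not meant.

How it is judged:
By the outcome, as a careful person would: the job done as asked, in the order asked, and still so for the second after the job is handed in, with the robot touching nothing.
It also fails if it takes over 102 s, if anything falls off the work surface, if the arm or the gripper's body presses on something with over 40 N, if the wrist force passes 120 N, or if a joint passes its speed limit or range.

## Working session

There is one attempt and no reset: what is moved stays moved. The work goes in short steps, Python scripts to look and compute and a shell command to move; the robot and the scene stay as the last step left them, time stands still between calls to the robot, and variables do not carry over. Pictures are saved under pics/ and viewed, at most 14 in all, crops included, and the job is handed in when it is done.

```bash
mkdir -p pics; ls
python3 - <<'E'
from plant import get_obs, vision
import cv2
for n in ("top","scene"):
    d=vision.capture(n); cv2.imwrite(f"pics/{n}0.png",d["pixels"][:,:,::-1])
    print(n,d["vfov"],d["cx"],d["cy"],d["dist"],d["pose"])
print(get_obs())
E
```

```text
pics
top 47.792199414653545 326.3969944455804 193.99193489944074 [-0.09855902  0.          0.          0.          0.        ] [[ 2.62811274e-02  9.82197111e-01 -1.86005748e-01  4.43887940e+02]
 [-9.99565204e-01  2.83081210e-02  8.24949864e-03 -5.82371761e+00]
 [ 1.33681069e-02  1.85708067e-01  9.82514024e-01  8.48664484e+02]
 [ 0.00000000e+00  0.00000000e+00  0.00000000e+00  1.00000000e+00]]
scene 48.09088506714723 324.94535791193607 187.8702961792554 [0.03950951 0.         0.         0.         0.        ] [[-1.68204007e-02 -5.86738436e-01  8.09601805e-01  1.43476468e+03]
 [ 9.99853626e-01 -7.33533616e-03  1.54569998e-02  1.41204557e+01]
 [-3.13051450e-03  8.09743293e-01  5.86775936e-01  6.57848246e+02]
 [ 0.00000000e+00  0.00000000e+00  0.00000000e+00  1.00000000e+00]]
{'time': 0.1, 'joint_positions': array([-1.36800252e+00,  3.42627203e-01,  1.52490581e+00, -2.77607578e-05,
        1.27539557e+00, -1.46022399e-01]), 'dq': array([ 0.00023978, -0.00282039, -0.00274205,  0.00076514,  0.00079772,
       -0.00100949]), 'tau': array([ 1.51098975e-03, -4.32004559e+01, -2.44694638e+01,  7.19193695e-02,
        5.25570440e-02, -5.85869043e-05]), 'tool_pos': array([ 179.36677842, -493.0302896 ,  226.13334669]), 'tcp_rot': array([-3.14026708e+00, -1.68118043e-04,  3.48824197e-01]), 'contact_force': array([-0.21188496, -0.95907559,  0.41264502]), 'moment': array([0.01868278, 0.03728881, 0.00204101]), 'finger_force': 0.0, 'grip_width': 91.6368812876422}
```

View pics/top0.png

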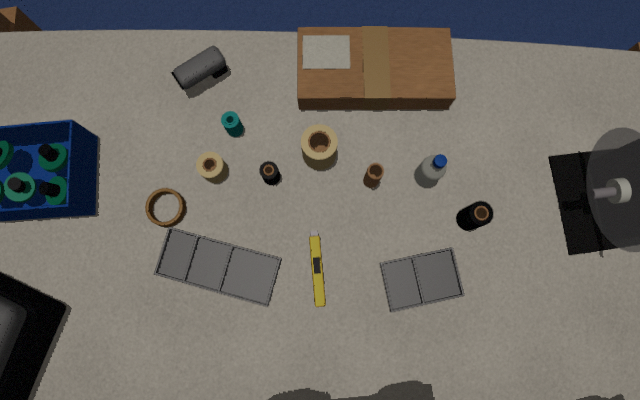

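View pics/scene0.png

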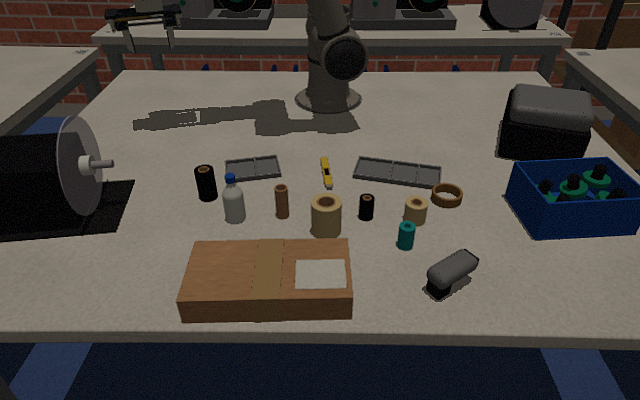

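Top view: large roll (319,143), short ribbon (270,172), small label roll (210,166), empty core (374,175), tall ribbon (476,215), bottle (433,167), tape (165,207), turquoise decoy (232,124). Three-bay tray is at about (218,267), two-bay at (421,279). I'll enlarge it for accuracy.

Run:
```python
import cv2
a=cv2.imread("pics/top0.png")[115:315,140:500]
a=cv2.convertScaleAbs(a,alpha=1.5,beta=15)
a=cv2.resize(a,(792,440),interpolation=cv2.INTER_CUBIC)
for c in range(140,500,20): cv2.putText(a,str(c),(int((c-140)*2.2),8),0,.3,(0,0,255)); cv2.line(a,(int((c-140)*2.2),10),(int((c-140)*2.2),440),(0,0,255) if c%100==0 else (120,120,255),1) if c%20==0 else 0
for r in range(120,315,20): cv2.putText(a,str(r),(0,int((r-115)*2.2)),0,.3,(255,0,0)); cv2.line(a,(0,int((r-115)*2.2)),(792,int((r-115)*2.2)),(255,120,120),1)
cv2.imwrite("pics/topc.png",a)
```

```text
(no output)
```

View pics/topc.png

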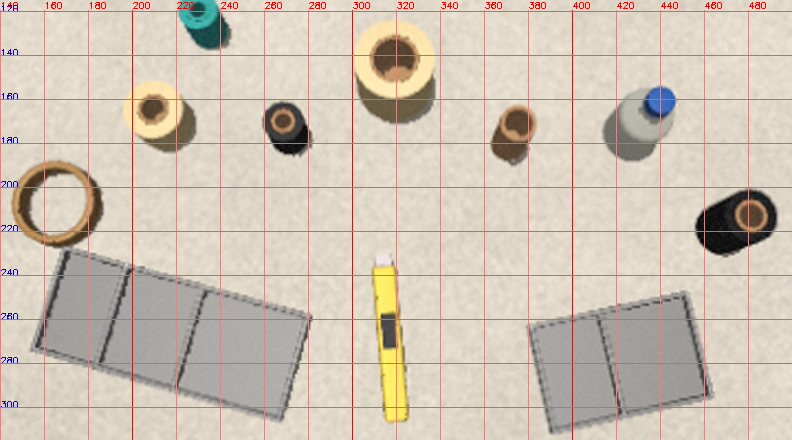

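```bash
cat > h.py <<'E'
import numpy as np, cv2
from plant import vision, get_obs
def cam(d):
    f=200/np.tan(np.radians(d["vfov"])/2)
    return np.array([[f,0,d["cx"]],[0,f,d["cy"]],[0,0,1.]]),np.array(d["dist"],float),np.array(d["pose"])
def back(d,uv,z):
    K,D,P=cam(d); n=cv2.undistortPoints(np.array([[uv]],float),K,D)[0,0]
    r=P[:3,:3]@[n[0],-n[1],-1]; o=P[:3,3]; return (o+r*(z-o[2])/r[2])[:2]
def proj(d,pts):
    K,D,P=cam(d); q=(np.atleast_2d(pts)-P[:3,3])@P[:3,:3]; q=q*[1,-1,-1]
    return cv2.projectPoints(q,np.zeros(3),np.zeros(3),K,D)[0][:,0]
E
python3 - <<'E'
from h import *
import json
d=vision.capture("top"); s=vision.capture("scene")
O=dict(large=((319.7,142.0),80,33),small=((209.5,164.5),50,25),short=((268.6,170),55,17),core=((375.5,170.9),80,15),tall=((481.4,212.7),80,22),tape=((165.5,207.5),25,36),bottle=((440,160.5),120,23))
ims={n:cv2.convertScaleAbs(c["pixels"][:,:,::-1],alpha=1.5,beta=15) for n,c in (("t",d),("s",s))}
res={}
t=np.linspace(0,2*np.pi,40)
def draw(pts):
    for n,c in (("t",d),("s",s)):
        k=2.2 ; x0,y0=(140,115) if n=="t" else (170,140)
        q=((proj(c,pts)-[x0,y0]+.5)*k)
        cv2.polylines(ims[n+"c"],[np.int32(q)],True,(0,0,255),1)
ims["tc"]=cv2.resize(ims["t"][115:315,140:500],(792,440),interpolation=2)
ims["sc"]=cv2.resize(ims["s"][140:260,170:490],(704,264),interpolation=2)
for n,(uv,z,r) in O.items():
    p=back(d,uv,z); res[n]=p.tolist(); print(n,p.round(1), np.hypot(*p).round())
    for zz in (0,z): draw(np.c_[p[0]+r*np.cos(t),p[1]+r*np.sin(t),0*t+zz])
T=dict(three=([(67,248),(311,317),(281,420),(33,349)],220,(-62,18,80)),two=([(530,325),(688,292),(711,397),(551,432)],140,(-30,38)))
for n,(c,L,ys) in T.items():
    w=np.array([back(d,(140+x/2.2-.3,115+y/2.2-.3),14) for x,y in c])
    m=np.array([[46,L/2],[46,-L/2],[-46,-L/2],[-46,L/2]])
    wc=w.mean(0); H=(m.T@(w-wc)); yaw=np.arctan2(H[0,1]-H[1,0],H[0,0]+H[1,1])
    R=np.array([[np.cos(yaw),-np.sin(yaw)],[np.sin(yaw),np.cos(yaw)]])
    print(n,wc.round(1),yaw.round(3),"resid",(w-wc-m@R.T).round(1).tolist())
    for y in ys: print("  bay",y,(wc+R@[0,y]).round(1))
    draw(np.c_[wc+m@R.T,np.full(4,14)])
cv2.imwrite("pics/ov.png",np.vstack([np.pad(ims["sc"],((0,0),(0,88),(0,0)))]))
cv2.imwrite("pics/ovt.png",ims["tc"])
E
```

```text
large [682.9   2.1] 683.0
small [643.8 202.8] 675.0
short [635.3  93.1] 642.0
core [633.1 -97.4] 641.0
tall [ 563.9 -284.1] 631.0
tape [565.6 286. ] 634.0
bottle [ 644.7 -201.7] 676.0
three [461.4 183.2] -0.238 resid [[-2.3, -1.6], [-1.7, 1.7], [2.7, 1.2], [1.2, -1.2]]
  bay -62 [446.8 123. ]
  bay 18 [465.7 200.7]
  bay 80 [480.3 261. ]
two [ 448.3 -192.2] 0.218 resid [[-1.4, -1.9], [-1.1, 0.2], [1.4, 1.9], [1.1, -0.2]]
  bay -30 [ 454.8 -221.5]
  bay 38 [ 440.1 -155.1]
```

View pics/ov.png

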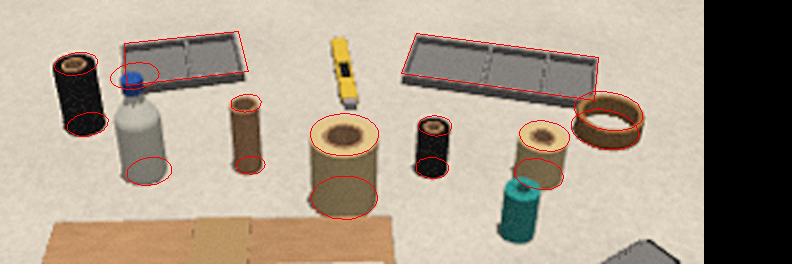

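View pics/ovt.png

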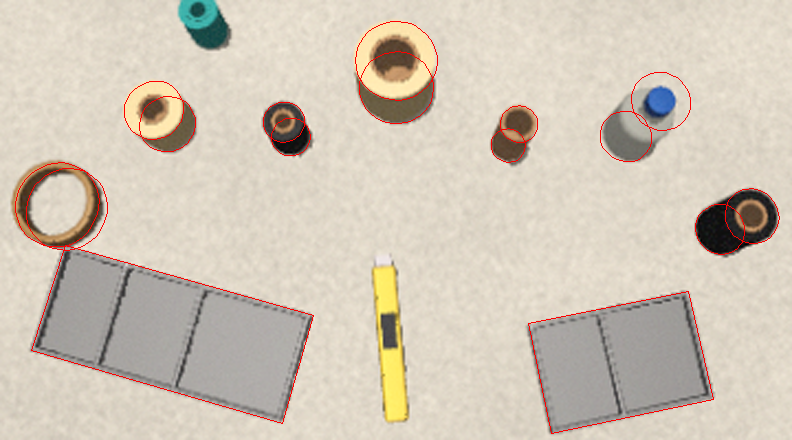

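Top overlay: the projected models fit all objects and both trays. In the scene view they agree to about 1–2 mm (only the bottle's radius at cap height differs). Now the moves, starting with the large roll.

```bash
cat > go.py <<'E'
import sys; from h import *
from scipy.spatial.transform import Rotation as R
x,y,z,yaw=map(float,sys.argv[1:5]); o=get_obs()
r=R.from_euler("xyz",o["tcp_rot"]); 
rd=R.from_euler("xyz",[np.pi,0,yaw])
print("now",o["tool_pos"].round(1),o["tcp_rot"].round(3),"dp",(r.inv().apply(np.array([x,y,z])-o["tool_pos"])/1000).round(4),"rot",(r.inv()*rd).as_rotvec().round(3),"t",o["time"],"q",o["joint_positions"].round(2))
E
python3 -m pendant '{"dp":[[0.04,-0.018,0],[0.09,-0.041,0],[0.14,-0.064,0],[0.19,-0.087,0],[0.24,-0.11,0],[0.28,-0.128,0],[0.31,-0.141,0],[0.321,-0.146,0]],"rotation":[[0,0,0],[0,0,0],[0,0,0],[0,0,0],[0,0,0],[0,0,0],[0,0,0],[0,0,0]]}' 0.0918
python3 go.py 683 1 226 0.349
```

```text
time: 1.2
tool_pos: [432.1, -245.2, 226.5]
tcp_rot: [-3.141, 0.0, 0.351]
contact_force: [-0.0, 0.2, 0.7]
grip_width: 91.6
finger_force: 0.0
now [ 432.1 -245.2  226.5] [-3.141  0.     0.351] dp [ 0.3203 -0.1449  0.0005] rot [-0.     0.     0.002] t 1.2 q [-0.67  0.29  1.6  -0.    1.25  0.55]
```

```bash
python3 -m pendant '{"dp":[[0.04,-0.018,0],[0.09,-0.041,0],[0.14,-0.064,0],[0.19,-0.087,0],[0.24,-0.11,0],[0.28,-0.128,0],[0.31,-0.140,0],[0.320,-0.145,0]],"rotation":[[0,0,0],[0,0,0],[0,0,0],[0,0,0],[0,0,0],[0,0,0],[0,0,0],[0,0,0]]}'
python3 -m pendant '{"dp":[[0,0,0],[0,0,0.03],[0,0,0.07],[0,0,0.11],[0,0,0.15],[0,0,0.175],[0,0,0.186],[0,0,0.186]],"rotation":[[0,0,0],[0,0,0],[0,0,0],[0,0,0],[0,0,0],[0,0,0],[0,0,0],[0,0,0]]}'
python3 -m pendant '{"dp":[[0,0,0],[0,0,0],[0,0,0],[0,0,0],[0,0,0],[0,0,0]],"rotation":[[0,0,0],[0,0,0],[0,0,0],[0,0,0],[0,0,0],[0,0,0]]}' 0.05
python3 go.py 683 1 226 0.349
```

```text
time: 2.2
tool_pos: [683.0, -0.5, 225.7]
tcp_rot: [-3.141, 0.001, 0.35]
contact_force: [-0.7, -0.8, -0.5]
grip_width: 92.0
finger_force: 0.0
time: 3.2
tool_pos: [682.0, -1.8, 40.8]
tcp_rot: [3.142, 0.001, 0.348]
contact_force: [0.2, 0.2, -0.6]
grip_width: 91.5
finger_force: 0.0
time: 3.95
tool_pos: [682.7, -0.6, 41.5]
tcp_rot: [3.141, -0.001, 0.349]
contact_force: [-1.3, 1.5, 5.2]
grip_width: 65.7
finger_force: 30.0
now [ 6.827e+02 -6.000e-01  4.150e+01] [ 3.141e+00 -1.000e-03  3.490e-01] dp [ 0.001  -0.0014 -0.1845] rot [ 0.    -0.001 -0.   ] t 3.95 q [-0.11  0.8   1.25  0.    1.09  1.11]
```

```bash
python3 -m pendant '{"dp":[[0,0,-0.01],[0,0,-0.04],[0,0,-0.08],[0,0,-0.12],[0,0,-0.155],[0,0,-0.165],[0,0,-0.17],[0,0,-0.17]],"rotation":[[0,0,0],[0,0,0],[0,0,0],[0,0,0],[0,0,0],[0,0,0],[0,0,0],[0,0,0]]}'
python3 go.py 447 123 210 0.349
```

```text
time: 4.95
tool_pos: [681.9, -0.9, 209.2]
tcp_rot: [-3.141, 0.002, 0.349]
contact_force: [-0.5, 0.9, -1.2]
grip_width: 65.6
finger_force: 30.0
now [681.9  -0.9 209.2] [-3.141e+00  2.000e-03  3.490e-01] dp [-0.1784 -0.1967 -0.0002] rot [-0.001  0.002 -0.   ] t 4.95 q [-0.11  0.66  1.05 -0.    1.44  1.11]
```

```bash
python3 -m pendant '{"dp":[[-0.015,-0.017,0],[-0.045,-0.05,0],[-0.08,-0.088,0],[-0.115,-0.127,0],[-0.145,-0.16,0],[-0.168,-0.185,0],[-0.178,-0.197,0],[-0.178,-0.197,0]],"rotation":[[0,0,0],[0,0,0],[0,0,0],[0,0,0],[0,0,0],[0,0,0],[0,0,0],[0,0,0]]}'
python3 -m pendant '{"dp":[[0,0,0.02],[0,0,0.05],[0,0,0.085],[0,0,0.12],[0,0,0.145],[0,0,0.157],[0,0,0.16],[0,0,0.16]],"rotation":[[0,0,0],[0,0,0],[0,0,0],[0,0,0],[0,0,0],[0,0,0],[0,0,0],[0,0,0]]}'
python3 go.py 447 123 45 0.349
```

```text
time: 5.95
tool_pos: [447.6, 123.7, 210.4]
tcp_rot: [3.141, 0.0, 0.35]
contact_force: [0.1, 0.0, -1.3]
grip_width: 65.7
finger_force: 30.0
time: 6.95
tool_pos: [448.6, 123.3, 51.1]
tcp_rot: [3.141, -0.001, 0.349]
contact_force: [-0.0, 0.4, -1.5]
grip_width: 65.5
finger_force: 30.0
now [448.6 123.3  51.1] [ 3.141e+00 -1.000e-03  3.490e-01] dp [-0.0016 -0.0002  0.0061] rot [ 0.    -0.001 -0.   ] t 6.95 q [ 0.1   0.47  1.91 -0.    0.77  1.33]
```

```bash
python3 -m pendant '{"dp":[[0,0,0.002],[0,0,0.004],[0,0,0.006],[0,0,0.006]],"rotation":[[0,0,0],[0,0,0],[0,0,0],[0,0,0]]}'
```

```text
time: 7.45
tool_pos: [448.0, 123.5, 45.5]
tcp_rot: [3.141, -0.001, 0.349]
contact_force: [-2.5, -0.6, 7.1]
grip_width: 65.9
finger_force: 30.0
```

```bash
python3 -m pendant '{"dp":[[0,0,0],[0,0,0],[0,0,0],[0,0,-0.02],[0,0,-0.06],[0,0,-0.11],[0,0,-0.15],[0,0,-0.165]],"rotation":[[0,0,0],[0,0,0],[0,0,0],[0,0,0],[0,0,0],[0,0,0],[0,0,0],[0,0,0]]}' 0.0918
python3 go.py 564 -285 210 1.333
```

```text
time: 8.45
tool_pos: [448.8, 123.6, 212.2]
tcp_rot: [3.14, -0.004, 0.349]
contact_force: [0.1, -0.5, -0.4]
grip_width: 92.0
finger_force: 0.0
now [448.8 123.6 212.2] [ 3.14  -0.004  0.349] dp [-0.0314  0.4234  0.0026] rot [ 0.003 -0.003 -0.984] t 8.45 q [ 0.1   0.24  1.71 -0.    1.19  1.33]
```

Run:
```python
from h import *
d=vision.capture("top"); a=cv2.convertScaleAbs(d["pixels"][220:320,140:300,::-1],alpha=1.5,beta=15)
cv2.imwrite("pics/p1.png",cv2.resize(a,(480,300)))
```

```text
(no output)
```

View pics/p1.png

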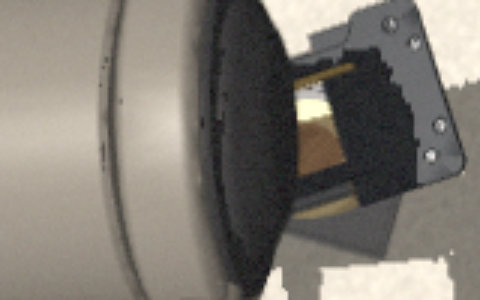

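The arm hides the tray; I'll check later. On to the tall ribbon.

```bash
python3 -m pendant '{"dp":[[-0.002,0.03,0],[-0.007,0.09,0],[-0.012,0.15,0],[-0.017,0.21,0],[-0.022,0.27,0],[-0.026,0.33,0],[-0.029,0.39,0],[-0.0314,0.4234,0.002]],"rotation":[[0,0,-0.1],[0,0,-0.22],[0,0,-0.36],[0,0,-0.5],[0,0,-0.64],[0,0,-0.78],[0,0,-0.9],[0,0,-0.984]]}'
python3 go.py 564 -285 210 1.333
python3 -m pendant '{"dp":[[0,0,0],[0,0,0]],"rotation":[[0,0,0],[0,0,0]]}'
python3 go.py 564 -285 40 1.333
```

```text
time: 9.5
tool_pos: [563.0, -288.1, 206.2]
tcp_rot: [-3.141, 0.0, 1.334]
contact_force: [1.0, 0.4, 0.0]
grip_width: 91.8
finger_force: 0.0
now [ 563.  -288.1  206.2] [-3.141  0.     1.334] dp [ 0.0033  0.0003 -0.0038] rot [-0.001  0.     0.001] t 9.5 q [-0.59  0.56  1.23 -0.    1.35 -0.36]
time: 9.75
tool_pos: [562.6, -284.4, 206.8]
tcp_rot: [-3.14, -0.001, 1.332]
contact_force: [1.2, 0.4, 1.0]
grip_width: 91.7
finger_force: 0.0
now [ 562.6 -284.4  206.8] [-3.140e+00 -1.000e-03  1.332e+00] dp [-0.0004  0.0018  0.1668] rot [-0.002 -0.001 -0.001] t 9.75 q [-0.59  0.55  1.24  0.    1.35 -0.35]
```

```bash
python3 -m pendant '{"dp":[[0,0.001,0.02],[0,0.001,0.05],[0,0.001,0.085],[0,0.001,0.12],[0,0.001,0.15],[0,0.001,0.163],[0,0.001,0.167],[0,0.001,0.167]],"rotation":[[0,0,0],[0,0,0],[0,0,0],[0,0,0],[0,0,0],[0,0,0],[0,0,0],[0,0,0]]}'
python3 -m pendant '{"dp":[[0,0,0],[0,0,0],[0,0,0],[0,0,0],[0,0,0],[0,0,0],[0,0,0]],"rotation":[[0,0,0],[0,0,0],[0,0,0],[0,0,0],[0,0,0],[0,0,0],[0,0,0]]}' 0.03
python3 -m pendant '{"dp":[[0,0,-0.01],[0,0,-0.04],[0,0,-0.08],[0,0,-0.12],[0,0,-0.155],[0,0,-0.165],[0,0,-0.17],[0,0,-0.17]],"rotation":[[0,0,0],[0,0,0],[0,0,0],[0,0,0],[0,0,0],[0,0,0],[0,0,0],[0,0,0]]}'
python3 go.py 466 201 210 1.333
```

```text
time: 10.75
tool_pos: [564.5, -285.4, 41.7]
tcp_rot: [3.14, 0.001, 1.333]
contact_force: [0.1, -0.1, -0.5]
grip_width: 91.5
finger_force: 0.0
time: 11.62
tool_pos: [564.1, -285.5, 40.7]
tcp_rot: [3.141, 0.0, 1.333]
contact_force: [-0.0, 0.1, -0.1]
grip_width: 43.8
finger_force: 30.0
time: 12.62
tool_pos: [563.5, -285.1, 209.5]
tcp_rot: [-3.14, -0.001, 1.333]
contact_force: [-0.3, -0.2, -1.6]
grip_width: 43.4
finger_force: 30.0
now [ 563.5 -285.1  209.5] [-3.140e+00 -1.000e-03  1.333e+00] dp [ 4.494e-01 -2.094e-01  2.000e-04] rot [-0.002 -0.001 -0.   ] t 12.625 q [-0.59  0.55  1.23 -0.    1.36 -0.35]
```

```bash
python3 -m pendant '{"dp":[[0.03,-0.014,0],[0.08,-0.037,0],[0.13,-0.061,0],[0.18,-0.084,0],[0.23,-0.107,0],[0.28,-0.13,0],[0.33,-0.154,0],[0.37,-0.172,0]],"rotation":[[0,0,0],[0,0,0],[0,0,0],[0,0,0],[0,0,0],[0,0,0],[0,0,0],[0,0,0]]}'
python3 -m pendant '{"dp":[[0.04,-0.018,0],[0.065,-0.03,0],[0.079,-0.037,0],[0.079,-0.037,0],[0.079,-0.037,0]],"rotation":[[0,0,0],[0,0,0],[0,0,0],[0,0,0],[0,0,0]]}'
python3 go.py 466 201 45 1.333
```

```text
time: 13.62
tool_pos: [482.6, 116.6, 209.5]
tcp_rot: [-3.139, 0.001, 1.334]
contact_force: [1.6, -0.7, -2.0]
grip_width: 43.8
finger_force: 30.0
time: 14.25
tool_pos: [466.9, 199.3, 210.3]
tcp_rot: [-3.141, 0.001, 1.332]
contact_force: [-0.3, -0.8, -1.5]
grip_width: 43.7
finger_force: 30.0
now [466.9 199.3 210.3] [-3.141e+00  1.000e-03  1.332e+00] dp [ 0.0016 -0.0012  0.1653] rot [-0.     0.001 -0.001] t 14.25 q [ 0.25  0.32  1.6  -0.    1.22  0.49]
```

```bash
python3 -m pendant '{"dp":[[0.001,0,0.02],[0.001,0,0.05],[0.001,0,0.085],[0.001,0,0.12],[0.001,0,0.148],[0.001,0,0.158],[0.001,0,0.161],[0.001,0,0.163]],"rotation":[[0,0,0],[0,0,0],[0,0,0],[0,0,0],[0,0,0],[0,0,0],[0,0,0],[0,0,0]]}'
python3 -m pendant '{"dp":[[0,0,0.001],[0,0,0.002],[0,0,0.003],[0,0,0.003]],"rotation":[[0,0,0],[0,0,0],[0,0,0],[0,0,0]]}'
```

```text
time: 15.25
tool_pos: [467.8, 201.1, 48.5]
tcp_rot: [3.14, -0.001, 1.332]
contact_force: [0.0, -0.2, -1.8]
grip_width: 43.8
finger_force: 30.0
time: 15.75
tool_pos: [466.9, 201.2, 44.7]
tcp_rot: [3.141, 0.0, 1.333]
contact_force: [-0.4, -0.1, -2.4]
grip_width: 43.1
finger_force: 30.0
```

```bash
python3 -m pendant '{"dp":[[0,0,0.001],[0,0,0.0015],[0,0,0.0015]],"rotation":[[0,0,0],[0,0,0],[0,0,0]]}'
```

```text
time: 16.12
tool_pos: [467.1, 201.3, 44.6]
tcp_rot: [3.141, -0.0, 1.333]
contact_force: [-3.1, -0.5, 13.5]
grip_width: 43.8
finger_force: 30.0
```

Contact. Release, rise, then the empty core.

```bash
python3 -m pendant '{"dp":[[0,0,0],[0,0,0],[0,0,0],[0,0,-0.02],[0,0,-0.06],[0,0,-0.11],[0,0,-0.15],[0,0,-0.165]],"rotation":[[0,0,0],[0,0,0],[0,0,0],[0,0,0],[0,0,0],[0,0,0],[0,0,0],[0,0,0]]}' 0.0918
python3 go.py 633 -97.5 210 1.333
```

```text
time: 17.12
tool_pos: [467.9, 201.5, 210.8]
tcp_rot: [3.138, -0.002, 1.333]
contact_force: [-0.3, 0.6, -0.4]
grip_width: 92.0
finger_force: 0.0
now [467.9 201.5 210.8] [ 3.138e+00 -2.000e-03  1.333e+00] dp [-0.2516  0.2309  0.0012] rot [ 0.004 -0.002 -0.   ] t 17.125 q [ 0.26  0.32  1.6  -0.    1.22  0.49]
```

```bash
python3 -m pendant '{"dp":[[-0.025,0.023,0],[-0.065,0.06,0],[-0.107,0.098,0],[-0.15,0.138,0],[-0.19,0.174,0],[-0.225,0.206,0],[-0.247,0.227,0],[-0.252,0.231,0]],"rotation":[[0,0,0],[0,0,0],[0,0,0],[0,0,0],[0,0,0],[0,0,0],[0,0,0],[0,0,0]]}'
python3 -m pendant '{"dp":[[0,0,0],[0,0,0]],"rotation":[[0,0,0],[0,0,0]]}'
python3 go.py 633 -97.5 40 1.333
```

```text
time: 18.12
tool_pos: [632.3, -100.0, 207.3]
tcp_rot: [-3.141, 0.0, 1.331]
contact_force: [-0.1, 0.1, 1.3]
grip_width: 91.9
finger_force: 0.0
time: 18.38
tool_pos: [631.6, -96.9, 208.3]
tcp_rot: [-3.141, -0.0, 1.334]
contact_force: [-0.0, 0.1, -0.1]
grip_width: 91.7
finger_force: 0.0
now [631.6 -96.9 208.3] [-3.141 -0.     1.334] dp [-0.0003  0.0015  0.1683] rot [-0.    -0.     0.001] t 18.375 q [-0.27  0.57  1.21  0.    1.37 -0.04]
```

```bash
python3 -m pendant '{"dp":[[0,0.001,0.02],[0,0.001,0.05],[0,0.001,0.085],[0,0.001,0.12],[0,0.001,0.15],[0,0.001,0.163],[0,0.001,0.167],[0,0.001,0.167]],"rotation":[[0,0,0],[0,0,0],[0,0,0],[0,0,0],[0,0,0],[0,0,0],[0,0,0],[0,0,0]]}'
python3 -m pendant '{"dp":[[0,0,0],[0,0,0],[0,0,0],[0,0,0],[0,0,0],[0,0,0],[0,0,0],[0,0,0]],"rotation":[[0,0,0],[0,0,0],[0,0,0],[0,0,0],[0,0,0],[0,0,0],[0,0,0],[0,0,0]]}' 0.02
python3 -m pendant '{"dp":[[0,0,-0.01],[0,0,-0.04],[0,0,-0.08],[0,0,-0.12],[0,0,-0.155],[0,0,-0.165],[0,0,-0.17],[0,0,-0.17]],"rotation":[[0,0,0],[0,0,0],[0,0,0],[0,0,0],[0,0,0],[0,0,0],[0,0,0],[0,0,0]]}'
python3 go.py 480.5 261 210 1.333
```

```text
time: 19.38
tool_pos: [633.6, -98.3, 42.3]
tcp_rot: [3.14, 0.0, 1.333]
contact_force: [0.1, 0.7, -0.8]
grip_width: 92.0
finger_force: 0.0
time: 20.38
tool_pos: [633.0, -98.5, 41.2]
tcp_rot: [3.141, 0.0, 1.333]
contact_force: [0.4, 0.2, 0.0]
grip_width: 29.6
finger_force: 30.0
time: 21.38
tool_pos: [632.5, -98.3, 210.0]
tcp_rot: [-3.14, 0.0, 1.333]
contact_force: [0.4, -0.3, -0.2]
grip_width: 30.0
finger_force: 30.0
now [632.5 -98.3 210. ] [-3.14   0.     1.333] dp [ 0.3133 -0.2325  0.0004] rot [-0.002  0.    -0.   ] t 21.375 q [-0.27  0.57  1.2  -0.    1.37 -0.04]
```

```bash
python3 -m pendant '{"dp":[[0.025,-0.018,0],[0.07,-0.052,0],[0.12,-0.089,0],[0.17,-0.126,0],[0.22,-0.163,0],[0.265,-0.196,0],[0.3,-0.223,0],[0.3133,-0.2325,0]],"rotation":[[0,0,0],[0,0,0],[0,0,0],[0,0,0],[0,0,0],[0,0,0],[0,0,0],[0,0,0]]}'
python3 -m pendant '{"dp":[[0,0,0],[0,0,0]],"rotation":[[0,0,0],[0,0,0]]}'
python3 go.py 480.5 261 45.5 1.333
```

```text
time: 22.38
tool_pos: [479.2, 262.6, 209.9]
tcp_rot: [-3.139, 0.001, 1.336]
contact_force: [0.3, -0.6, -0.4]
grip_width: 29.4
finger_force: 30.0
time: 22.62
tool_pos: [481.5, 259.6, 210.8]
tcp_rot: [-3.141, 0.001, 1.332]
contact_force: [0.5, -0.8, -0.1]
grip_width: 29.4
finger_force: 30.0
now [481.5 259.6 210.8] [-3.141e+00  1.000e-03  1.332e+00] dp [ 0.0012 -0.0012  0.1653] rot [-0.     0.001 -0.001] t 22.625 q [ 0.35  0.4   1.49 -0.    1.26  0.59]
```

```bash
python3 -m pendant '{"dp":[[0.001,0,0.02],[0.001,0,0.05],[0.001,0,0.085],[0.001,0,0.12],[0.001,0,0.148],[0.001,0,0.158],[0.001,0,0.161],[0.001,0,0.163]],"rotation":[[0,0,0],[0,0,0],[0,0,0],[0,0,0],[0,0,0],[0,0,0],[0,0,0],[0,0,0]]}'
python3 -m pendant '{"dp":[[0,0,0.001],[0,0,0.002],[0,0,0.003],[0,0,0.0035],[0,0,0.0035]],"rotation":[[0,0,0],[0,0,0],[0,0,0],[0,0,0],[0,0,0]]}'
```

```text
time: 23.62
tool_pos: [482.1, 261.8, 49.1]
tcp_rot: [3.14, -0.001, 1.332]
contact_force: [-0.2, 0.3, -0.9]
grip_width: 29.3
finger_force: 30.0
time: 24.25
tool_pos: [481.3, 261.9, 45.1]
tcp_rot: [3.141, -0.0, 1.333]
contact_force: [-1.5, 0.3, 5.5]
grip_width: 29.4
finger_force: 30.0
```

```bash
python3 -m pendant '{"dp":[[0,0,0],[0,0,0],[0,0,0],[0,0,-0.02],[0,0,-0.06],[0,0,-0.11],[0,0,-0.15],[0,0,-0.165]],"rotation":[[0,0,0],[0,0,0],[0,0,0],[0,0,0],[0,0,0],[0,0,0],[0,0,0],[0,0,0]]}' 0.0918
python3 go.py 643.5 203 210 1.789
```

```text
time: 25.25
tool_pos: [482.0, 262.2, 212.0]
tcp_rot: [3.138, -0.002, 1.333]
contact_force: [0.1, 0.1, 0.6]
grip_width: 91.6
finger_force: 0.0
now [482.  262.2 212. ] [ 3.138e+00 -2.000e-03  1.333e+00] dp [-0.0194  0.1709  0.0025] rot [ 0.004 -0.001 -0.456] t 25.25 q [ 0.36  0.39  1.49 -0.    1.26  0.6 ]
```

```bash
python3 -m pendant '{"dp":[[-0.002,0.02,0],[-0.006,0.055,0],[-0.011,0.095,0],[-0.015,0.135,0],[-0.018,0.16,0],[-0.0194,0.1709,0.001],[-0.0194,0.1709,0.001],[-0.0194,0.1709,0.001]],"rotation":[[0,0,-0.06],[0,0,-0.15],[0,0,-0.25],[0,0,-0.36],[0,0,-0.43],[0,0,-0.456],[0,0,-0.456],[0,0,-0.456]]}'
python3 go.py 643.5 203 20 1.789
```

```text
time: 26.25
tool_pos: [641.7, 203.3, 208.5]
tcp_rot: [-3.141, -0.0, 1.789]
contact_force: [0.7, 0.2, -0.5]
grip_width: 91.6
finger_force: 0.0
now [641.7 203.3 208.5] [-3.141 -0.     1.789] dp [-0.0007  0.0018  0.1885] rot [-0.001 -0.    -0.   ] t 26.25 q [ 0.19  0.64  1.09  0.    1.42 -0.02]
```

Run:
```python
from h import *
d=vision.capture("scene"); a=cv2.convertScaleAbs(d["pixels"][100:270,170:490,::-1],alpha=1.5,beta=15)
cv2.imwrite("pics/p2.png",cv2.resize(a,(800,425),interpolation=2))
```

```text
(no output)
```

View pics/p2.png

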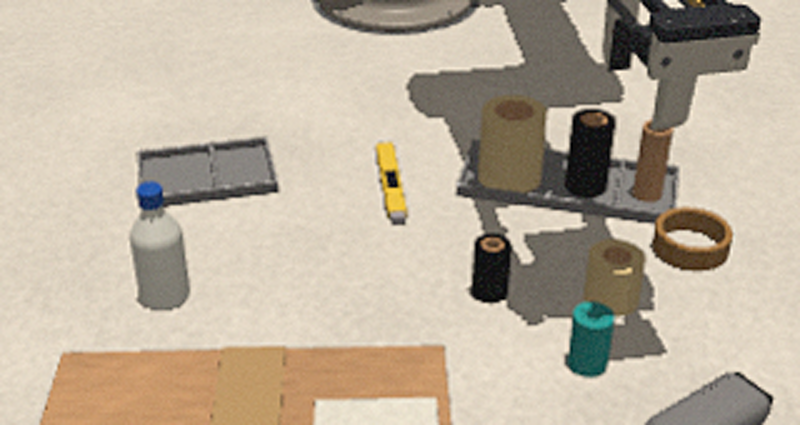

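The three-bay tray now holds the large roll, tall ribbon and core upright in their bays (crop ≈(512,140), (590,150), (652,160)). Tape and bottle are undisturbed. Next, the small label roll.

```bash
python3 -m pendant '{"dp":[[0,0.001,0.02],[0,0.001,0.06],[0,0.001,0.1],[0,0.001,0.14],[0,0.001,0.17],[0,0.001,0.183],[0,0.001,0.187],[0,0.001,0.187]],"rotation":[[0,0,0],[0,0,0],[0,0,0],[0,0,0],[0,0,0],[0,0,0],[0,0,0],[0,0,0]]}'
python3 -m pendant '{"dp":[[0,0,0],[0,0,0],[0,0,0],[0,0,0],[0,0,0],[0,0,0],[0,0,0]],"rotation":[[0,0,0],[0,0,0],[0,0,0],[0,0,0],[0,0,0],[0,0,0],[0,0,0]]}' 0.035
python3 -m pendant '{"dp":[[0,0,-0.01],[0,0,-0.04],[0,0,-0.08],[0,0,-0.12],[0,0,-0.155],[0,0,-0.175],[0,0,-0.18],[0,0,-0.18]],"rotation":[[0,0,0],[0,0,0],[0,0,0],[0,0,0],[0,0,0],[0,0,0],[0,0,0],[0,0,0]]}'
python3 go.py 455 -221.5 200 1.789
```

```text
time: 27.3
tool_pos: [644.2, 203.2, 22.9]
tcp_rot: [3.14, 0.0, 1.789]
contact_force: [1.1, -0.8, 1.1]
grip_width: 91.8
finger_force: 0.0
time: 28.18
tool_pos: [643.7, 202.9, 21.7]
tcp_rot: [3.141, 0.0, 1.789]
contact_force: [-0.2, -0.5, 1.4]
grip_width: 49.4
finger_force: 30.0
time: 29.18
tool_pos: [643.4, 202.8, 201.4]
tcp_rot: [-3.141, 0.0, 1.789]
contact_force: [0.4, -0.3, -0.8]
grip_width: 49.6
finger_force: 30.0
now [643.4 202.8 201.4] [-3.141  0.     1.789] dp [-0.3736 -0.2757  0.0016] rot [-0.  0. -0.] t 29.175 q [ 0.19  0.64  1.09 -0.    1.41 -0.03]
```

```bash
python3 -m pendant '{"dp":[[-0.025,-0.018,0],[-0.065,-0.048,0],[-0.11,-0.081,0],[-0.155,-0.114,0],[-0.2,-0.148,0],[-0.245,-0.181,0],[-0.285,-0.21,0],[-0.32,-0.236,0]],"rotation":[[0,0,0],[0,0,0],[0,0,0],[0,0,0],[0,0,0],[0,0,0],[0,0,0],[0,0,0]]}'
python3 -m pendant '{"dp":[[-0.03,-0.022,0],[-0.048,-0.036,0],[-0.0535,-0.04,0],[-0.0535,-0.04,0],[-0.0535,-0.04,0]],"rotation":[[0,0,0],[0,0,0],[0,0,0],[0,0,0],[0,0,0]]}'
python3 go.py 455 -221.5 26 1.789
```

```text
time: 30.18
tool_pos: [480.9, -161.9, 200.6]
tcp_rot: [-3.14, -0.001, 1.788]
contact_force: [0.7, -0.4, -0.5]
grip_width: 49.2
finger_force: 30.0
time: 30.8
tool_pos: [455.2, -220.5, 201.5]
tcp_rot: [-3.141, -0.001, 1.79]
contact_force: [-0.2, 0.2, -0.4]
grip_width: 49.2
finger_force: 30.0
now [ 455.2 -220.5  201.5] [-3.141e+00 -1.000e-03  1.790e+00] dp [-0.001  -0.0004  0.1755] rot [-0.    -0.001  0.001] t 30.8 q [-0.6   0.33  1.62  0.    1.2  -0.82]
```

```bash
python3 -m pendant '{"dp":[[0,0,0.02],[0,0,0.055],[0,0,0.095],[0,0,0.13],[0,0,0.157],[0,0,0.167],[0,0,0.17],[0,0,0.172]],"rotation":[[0,0,0],[0,0,0],[0,0,0],[0,0,0],[0,0,0],[0,0,0],[0,0,0],[0,0,0]]}'
python3 -m pendant '{"dp":[[0,0,0.001],[0,0,0.002],[0,0,0.003],[0,0,0.0045],[0,0,0.0045]],"rotation":[[0,0,0],[0,0,0],[0,0,0],[0,0,0],[0,0,0]]}'
```

```text
time: 31.8
tool_pos: [455.6, -221.7, 30.5]
tcp_rot: [3.14, 0.001, 1.789]
contact_force: [0.2, -0.4, -1.0]
grip_width: 49.0
finger_force: 30.0
time: 32.42
tool_pos: [455.0, -221.6, 25.7]
tcp_rot: [3.141, 0.0, 1.789]
contact_force: [-0.9, 0.1, 3.7]
grip_width: 49.1
finger_force: 30.0
```

Contact at the expected height. Release, rise, then the short ribbon.

```bash
python3 -m pendant '{"dp":[[0,0,0],[0,0,0],[0,0,0],[0,0,-0.02],[0,0,-0.06],[0,0,-0.11],[0,0,-0.16],[0,0,-0.175]],"rotation":[[0,0,0],[0,0,0],[0,0,0],[0,0,0],[0,0,0],[0,0,0],[0,0,0],[0,0,0]]}' 0.0918
python3 go.py 635 93 200 1.789
```

```text
time: 33.42
tool_pos: [456.1, -222.2, 203.6]
tcp_rot: [3.138, 0.004, 1.789]
contact_force: [0.3, 0.5, -0.5]
grip_width: 92.1
finger_force: 0.0
now [ 456.1 -222.2  203.6] [3.138 0.004 1.789] dp [0.269  0.2429 0.0034] rot [ 0.004  0.004 -0.   ] t 33.425 q [-0.6   0.33  1.61 -0.    1.19 -0.82]
```

```bash
python3 -m pendant '{"dp":[[0.025,0.022,0],[0.065,0.059,0],[0.11,0.099,0],[0.155,0.14,0],[0.195,0.176,0],[0.235,0.212,0],[0.26,0.235,0],[0.269,0.243,0]],"rotation":[[0,0,0],[0,0,0],[0,0,0],[0,0,0],[0,0,0],[0,0,0],[0,0,0],[0,0,0]]}'
python3 -m pendant '{"dp":[[0,0,0],[0,0,0]],"rotation":[[0,0,0],[0,0,0]]}'
python3 go.py 635 93 22 1.789
```

```text
time: 34.42
tool_pos: [634.3, 95.5, 199.5]
tcp_rot: [-3.141, -0.0, 1.791]
contact_force: [-1.2, -0.5, -0.3]
grip_width: 91.8
finger_force: 0.0
time: 34.67
tool_pos: [633.6, 92.4, 200.2]
tcp_rot: [-3.141, 0.0, 1.788]
contact_force: [0.1, -0.3, 0.1]
grip_width: 91.7
finger_force: 0.0
now [633.6  92.4 200.2] [-3.141  0.     1.788] dp [0.0004 0.0016 0.1782] rot [-0.001  0.    -0.001] t 34.675 q [ 0.03  0.58  1.22 -0.    1.35 -0.19]
```

```bash
python3 -m pendant '{"dp":[[0,0.001,0.02],[0,0.001,0.06],[0,0.001,0.1],[0,0.001,0.135],[0,0.001,0.16],[0,0.001,0.173],[0,0.001,0.177],[0,0.001,0.177]],"rotation":[[0,0,0],[0,0,0],[0,0,0],[0,0,0],[0,0,0],[0,0,0],[0,0,0],[0,0,0]]}'
python3 -m pendant '{"dp":[[0,0,0],[0,0,0],[0,0,0],[0,0,0],[0,0,0],[0,0,0],[0,0,0],[0,0,0]],"rotation":[[0,0,0],[0,0,0],[0,0,0],[0,0,0],[0,0,0],[0,0,0],[0,0,0],[0,0,0]]}' 0.02
python3 -m pendant '{"dp":[[0,0,-0.01],[0,0,-0.04],[0,0,-0.08],[0,0,-0.12],[0,0,-0.155],[0,0,-0.172],[0,0,-0.177],[0,0,-0.177]],"rotation":[[0,0,0],[0,0,0],[0,0,0],[0,0,0],[0,0,0],[0,0,0],[0,0,0],[0,0,0]]}'
python3 go.py 440 -155 200 1.789
```

```text
time: 35.67
tool_pos: [635.5, 93.6, 24.0]
tcp_rot: [3.14, 0.0, 1.788]
contact_force: [0.3, 0.2, 0.3]
grip_width: 91.7
finger_force: 0.0
time: 36.67
tool_pos: [635.1, 93.9, 23.2]
tcp_rot: [3.141, 0.0, 1.789]
contact_force: [-0.8, 0.7, 0.2]
grip_width: 33.9
finger_force: 30.0
time: 37.67
tool_pos: [634.8, 94.0, 200.1]
tcp_rot: [-3.141, 0.0, 1.789]
contact_force: [-0.5, -0.7, -1.5]
grip_width: 33.4
finger_force: 30.0
now [634.8  94.  200.1] [-3.141  0.     1.789] dp [-2.01e-01 -2.44e-01  2.00e-04] rot [-0.  0. -0.] t 37.675 q [ 0.03  0.58  1.21 -0.    1.35 -0.19]
```

```bash
python3 -m pendant '{"dp":[[-0.02,-0.024,0],[-0.05,-0.061,0],[-0.082,-0.1,0],[-0.115,-0.14,0],[-0.148,-0.18,0],[-0.176,-0.214,0],[-0.195,-0.237,0],[-0.201,-0.244,0]],"rotation":[[0,0,0],[0,0,0],[0,0,0],[0,0,0],[0,0,0],[0,0,0],[0,0,0],[0,0,0]]}'
python3 -m pendant '{"dp":[[0,0,0],[0,0,0]],"rotation":[[0,0,0],[0,0,0]]}'
python3 go.py 440 -155 27 1.789
```

```text
time: 38.67
tool_pos: [439.0, -155.8, 199.5]
tcp_rot: [-3.14, -0.001, 1.787]
contact_force: [0.3, -0.3, -0.7]
grip_width: 33.8
finger_force: 30.0
time: 38.92
tool_pos: [440.7, -154.3, 199.9]
tcp_rot: [-3.142, -0.0, 1.79]
contact_force: [-0.4, -0.1, -1.1]
grip_width: 33.8
finger_force: 30.0
now [ 440.7 -154.3  199.9] [-3.142 -0.     1.79 ] dp [-0.0006 -0.0009  0.1729] rot [-0.    -0.     0.001] t 38.925 q [-0.5   0.26  1.72  0.    1.16 -0.72]
```

```bash
python3 -m pendant '{"dp":[[0,0,0.02],[0,0,0.055],[0,0,0.095],[0,0,0.13],[0,0,0.155],[0,0,0.165],[0,0,0.168],[0,0,0.169]],"rotation":[[0,0,0],[0,0,0],[0,0,0],[0,0,0],[0,0,0],[0,0,0],[0,0,0],[0,0,0]]}'
python3 -m pendant '{"dp":[[0,0,0.001],[0,0,0.002],[0,0,0.003],[0,0,0.0045],[0,0,0.0045]],"rotation":[[0,0,0],[0,0,0],[0,0,0],[0,0,0],[0,0,0]]}'
```

```text
time: 39.92
tool_pos: [440.9, -155.1, 31.8]
tcp_rot: [3.141, 0.001, 1.789]
contact_force: [-0.6, -0.4, 0.0]
grip_width: 33.3
finger_force: 30.0
time: 40.55
tool_pos: [440.4, -155.2, 27.1]
tcp_rot: [3.141, 0.0, 1.789]
contact_force: [-1.0, -0.0, 4.1]
grip_width: 33.6
finger_force: 30.0
```

Release, rise, and move off toward the start side for a clear look.

```bash
python3 -m pendant '{"dp":[[0,0,0],[0,0,0],[0,0,0],[0,0,-0.02],[0,0,-0.06],[0,0,-0.11],[0,0,-0.16],[0,0,-0.175]],"rotation":[[0,0,0],[0,0,0],[0,0,0],[0,0,0],[0,0,0],[0,0,0],[0,0,0],[0,0,0]]}' 0.0918
python3 -m pendant '{"dp":[[-0.03,0,0],[-0.08,0.002,0],[-0.13,0.004,0],[-0.18,0.006,0],[-0.23,0.01,0],[-0.27,0.012,0],[-0.29,0.014,0],[-0.29,0.014,0]],"rotation":[[0,0,0],[0,0,0],[0,0,0],[0,0,0],[0,0,0],[0,0,0],[0,0,0],[0,0,0]]}'
python3 - <<'E'
from h import *
a=vision.capture("top")["pixels"][115:315,140:500,::-1]; b=vision.capture("scene")["pixels"][120:240,170:490,::-1]
a=cv2.resize(a,(720,400),interpolation=2); b=cv2.resize(b[:90],(720,200),interpolation=2)
cv2.imwrite("pics/end.png",cv2.convertScaleAbs(np.vstack([a,b]),alpha=1.5,beta=15))
E
```

```text
time: 41.55
tool_pos: [441.4, -155.7, 204.9]
tcp_rot: [3.137, 0.004, 1.789]
contact_force: [-0.8, 0.4, -1.0]
grip_width: 91.8
finger_force: 0.0
time: 42.55
tool_pos: [516.3, -436.2, 200.5]
tcp_rot: [-3.141, -0.001, 1.787]
contact_force: [-0.2, 0.4, 0.1]
grip_width: 92.0
finger_force: 0.0
```

View pics/end.png

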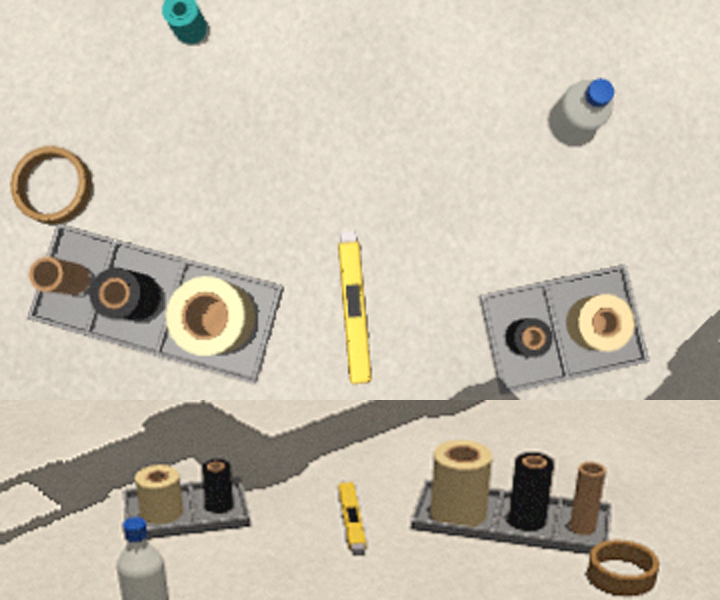

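All five stand upright in their bays: the three-bay tray at (205,315), (115,293), (48,274), and the two-bay tray at (606,322) and (530,338). The bottle and tape have not moved. Handing in.

```bash
python3 -c "
from plant import workorder; print(workorder.close_job())"
```

```text
the job is handed in; nothing more can be done
None
```

Both kits are made up as asked and the job is handed in at about 43 s; in the last pictures all five items stand upright in their bays, and the cleaner bottle and tape roll have not moved.

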